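# Clear the way and spring open the toy till's drawer

## Task

Get the toy cash box's sprung drawer open for the children: using only the closed fingertips, first push the rosewood cube that stands in front of it along the bench until it is clear of the drawer's path, then gently press the long bar key on top of the box so that the drawer springs fully out without hitting anything, and withdraw. The cube is only slid, never picked up or tipped over; leave the five other keys and all the other toys alone.

Things in the scene. Friction and masses are not known exactly. Their poses are not given: they have to be found in the camera images.
- cash_box: Red plastic toy cash box, fixed to the bench, 180 deep (x) x 240 wide (y), flat deck 80 above the bench; behind the keys a hood 35 high on the deck, from x = +45 to +87, 200 wide. Origin: centre of its underside, on the bench. x points from its front (drawer side, case face at x = -90, towards the robot) to its back, y to its left seen from the robot, z up.
- bar_key_top (a point): Centre of the top of the long bar key: white plastic like the other five keys, 24 (x) x 76 (y), at the box's x = -45, y = -24, in the front row; top 91 above the bench. Axes as the box's. Pressed straight down 4 mm or more (full travel 10) it frees the drawer's catch; its spring gives 1.5 N at the top, 4.7 N at 4 mm, 9.5 N at the hard stop 1 mm above the deck.
- bar_key (a joint): How far the long bar key is pressed down, m: 0 up, 0.010 fully down; it springs back up.
- drawer (a joint): How far the sprung drawer has come out, m: 0 held on its catch (slightly open, its front 8 mm off the case), 0.06 fully out at its stop. Freed, a light spring (4 N, falling to 1.5 N) drives it along the box's -x and it stays out.
- drawer_front (a point): Centre of the drawer front's outer face; moves with the drawer. The front is a red plate 168 wide (y), from 13 to 63 above the bench, this point 38 above it, at the box's x = -106 on the catch and -166 fully out. A finger lip 50 wide sticks out 5 mm more near its top. Axes as the box's.
- round_key (a joint): How far the round key (diameter 26, front row, box x = -45, y = +72, top 91 above the bench) is pressed, m: 0 up, 0.010 down. Leave alone.
- square_key0 (a joint): How far the square key (24 x 24, back row, box x = +5, y = +72, top 91 above the bench) is pressed, m: 0 up, 0.010 down. Leave alone.
- square_key1 (a joint): How far the square key (24 x 24, back row, box x = +5, y = +24, top 91 above the bench) is pressed, m: 0 up, 0.010 down. Leave alone.
- square_key2 (a joint): How far the square key (24 x 24, back row, box x = +5, y = -24, top 91 above the bench) is pressed, m: 0 up, 0.010 down. Leave alone.
- square_key3 (a joint): How far the square key (24 x 24, back row, box x = +5, y = -72, top 91 above the bench) is pressed, m: 0 up, 0.010 down. Leave alone.
- cube: Dark rosewood cube, 60 x 60 x 60, about 180 g, standing loose in front of the drawer, in its path; slides easily on the bench. Origin: centre of its underside; axes along its edges.
- dinosaur: Grey plastic long-necked dinosaur on four legs, 228 long (x), 64 wide, 153 high. Origin on the bench midway between the feet; head towards its -x, tail towards +x. Stands to one side of the box's front. Leave alone.
- saucer: Blue ceramic saucer, 130 diameter, 18 high, to the other side of the box's front. Origin: centre of its underside. Leave alone.
- ring: Yellow silicone ring lying flat, 90 outside, 54 inside diameter, 22 high, beside the box on its right. Origin: centre of its underside. Leave alone.
- arch: Pale wooden arch block, 35 (x) x 90 (y) x 52 high, beside the box on its left. Origin: centre of its underside. Leave alone.
- pillar: Pale wooden cylinder block, upright, 36 diameter, 60 high, nearer the robot than the cube. Origin: centre of its underside. Leave alone.
There are look-alikes about, which are no part of the job. Of the things that look like the cube, take the one that is farthest to the robot's right at the start.

How it is judged:
By the outcome, as a careful person would: the job done as asked, in the order asked, and still so for the second after the job is handed in, with the robot touching nothing.
It also fails if it takes over 48 s, if anything falls off the work surface, if the arm or the gripper's body presses on something with over 40 N, if the wrist force passes 120 N, or if a joint passes its speed limit or range.

## Robot

A 7-joint arm with a two-finger parallel gripper is mounted at the origin on the work surface. World frame = base frame: x ahead of the robot, y to its left, z up, the work surface at z = 0. Lengths are in m, angles in rad, forces in N, time in s.
With the tool pointing down it reaches from about 0.4 to 0.85 m from the base axis. Payload 10.4 kg.
Tool frame: the origin (TCP) lies at the centre of the arm's flange, where the gripper is bolted on; the fingertips stand 182 mm ahead of it and the grasp point (between the pads) lies 164 mm ahead of it (r.tcp_to_grasp is the distance from the TCP to the grasp point, in m); x points along the fingers, z is the direction in which the jaws open and shut, and the axes are right-handed (so a half turn about x gives the same grasp; the last joint's range is limited). The gripper opens to 87 mm and grips with 3 to 60 N. Pads are 19 mm wide; open, the fingers measure 117 mm over their backs; the gripper's body (75 mm by 190 mm) begins 51 mm behind the grasp point.
Start: joints at [1.27, 0.332, -0.065, 1.46, 0.022, 1.35, -0.088], TCP at [0.171, -0.601, 0.405] pointing down, gripper open.
Joint ranges: [-2.6, 2.6], [-0.5, 2.12], [-1.47, 1.34], [0.16, 2.42], [-1.27, 4.41], [0.06, 2.06], [-2.6, 2.6]. Speed limits (rad/s): [2.22, 2.22, 2.79, 2.79, 3.14, 3.14, 3.14].

## Interface

Orientations are given as a rotation vector (axis times angle).
In Python, from cell import get_obs, viewer, workorder, r gives the robot as it stands.
- The arm moves only by the tool play_rows, never from a script. Its arguments are lists of equal length, an entry for each row: "xyz": the shift along the tool's x, y, z in mm, a list of three; "twist": the turn, a rotation vector about the tool's x, y, z in rad, a list of three; "claw": the finger opening in mm, from 0 to 87. In form: {"xyz": [[dx, dy, dz], ...], "twist": [[rx, ry, rz], ...], "claw": [claw, ...]}. A call has exactly 10 rows; each row shifts and turns the pose as measured when the row begins, along the tool's axes as they then stand; what a row does not reach is not made up. A row lasts 1/12 s, in which the tool goes at most 41.7 mm and 7.16 degrees, less where a joint would pass 70% of its speed; a pose out of reach is approached as far as the arm can. A call with a gripper value outside its range is refused whole. The fingers move at their own pace and stop on an object; "force" is the grip in N (left out, the last holds). Time passes only in rows, so rows that do not move let the fingers close, or fill a call up. It gives the time, the measured TCP pose, the force and the opening at its end, in the units of the state.
- get_obs(): the state, without advancing time (a new reading comes with each control period).
- viewer.camera(name): name is "side" or "top" or "wrist"; returns a dict with "image" (400x640x3 uint8, red, green, blue), "mtx" (3x3 intrinsics, pixels), "position" and "rotation" of the camera in the world. Camera axes: x right, y up, looking along -z (the intrinsics and any distortion apply to the point x, -y, -z); pixel columns grow to the right and rows downward; lengths in m; the calibration is good to about 2 mm. The wrist camera is an equidistant fisheye: a pixel r from the principal point sees the ray r / f radians off the axis. A picture is of the moment at which its call begins. There is no depth.
- workorder.sign_off(): hands the job in, once; it reports no verdict.
The state is a dict: "t": time; "joint_positions": joint angles; "joint_vel": joint speeds; "tau": joint torques, N m; "tcp_pos": TCP position; "orientation": TCP orientation; "contact_force": force on the tool from outside, world axes, zero at the start; "moment": the same for the moment, N m; "opening": finger opening in m.
Only numpy, scipy, OpenCV 4.12 (cv2) and the standard library are available. Lean on these libraries where they do the work, as an engineer would, in place of code of your own. Each camera call takes 0.05 s, during which the arm holds its last target. There are 200 camera calls.

## Working session

There is one attempt and no reset: what is moved stays moved. The work goes in short steps, Python scripts to look and compute and a tool call to move; the robot and the scene stay as the last step left them, time stands still between calls to the robot, and variables do not carry over. Pictures are saved under pics/ and viewed, about 8 in all and at most 12, crops included, and the job is handed in when it is done.

Besides the shell and the picture viewer there is one more tool, called as name(argument=value, ...), one argument or row to a line, values as JSON. play_rows: Moves the arm, as the interface text tells. Its arguments: {"type":"object","properties":{"xyz":{"type":"array","items":{"type":"array","items":{"type":"number"}}},"twist":{"type":"array","items":{"type":"array","items":{"type":"number"}}},"claw":{"type":"array","items":{"type":"number"}},"force":{"type":"number"}},"required":["xyz","twist","claw"]}

```bash
mkdir -p pics; cat > h.py <<'E'
import numpy as np, cv2
from scipy.spatial.transform import Rotation as R
from cell import get_obs, viewer, workorder, r
def snap(n,f):
    c=viewer.camera(n); cv2.imwrite('pics/'+f,cv2.cvtColor(c['image'],cv2.COLOR_RGB2BGR))
    np.savez('pics/'+f+'.npz',**{k:np.array(v) for k,v in c.items()}); return c
def load(f): return dict(np.load('pics/'+f+'.npz'))
def rot(c):
    q=np.array(c['rotation']); return q if q.shape==(3,3) else (R.from_rotvec(q).as_matrix() if q.shape==(3,) else R.from_quat(q).as_matrix())
def plane(c,u,v,z):
    K=c['mtx']; d=np.array([(u-K[0,2])/K[0,0],-(v-K[1,2])/K[1,1],-1.]); d=rot(c)@d
    p=np.array(c['position']); return p+d*(z-p[2])/d[2]
def proj(c,P):
    K=c['mtx']; q=rot(c).T@(np.array(P)-c['position']); return K[0,2]+K[0,0]*q[0]/-q[2], K[1,2]-K[1,1]*q[1]/-q[2]
E
python3 - <<'E'
from h import *
for n in('top','side'):
    c=snap(n,n+'0.png'); print({k:v for k,v in c.items() if k!='image'})
o=get_obs(); print(o)
E
```

```text
{'mtx': array([[374.83939335,   0.        , 319.68285223],
       [  0.        , 374.83939335, 199.20119286],
       [  0.        ,   0.        ,   1.        ]]), 'position': array([0.49387042, 0.02130538, 0.96428223]), 'rotation': array([ 0.06187919, -0.05010613, -1.58089303])}
{'mtx': array([[483.46251237,   0.        , 319.97612881],
       [  0.        , 483.46251237, 196.95676864],
       [  0.        ,   0.        ,   1.        ]]), 'position': array([ 0.4690236 , -1.10200257,  0.72262363]), 'rotation': array([ 1.06620774, -0.02967677, -0.04798138])}
{'t': 0.1, 'joint_positions': array([ 1.27040023,  0.33279987, -0.06473334,  1.46086838,  0.02158483,
        1.34991601, -0.08846119]), 'joint_vel': array([ 5.90513051e-05, -2.45792733e-03, -1.71165808e-03, -1.28848924e-03,
       -1.07318464e-04, -2.13515747e-03, -1.41890208e-03]), 'tau': array([ 1.51718537e-03, -6.24548721e+01,  2.48041295e-02, -3.90717101e+01,
       -6.12401054e-02,  3.66206118e-02,  3.57162257e-06]), 'tcp_pos': array([ 0.17139039, -0.60091321,  0.40403366]), 'orientation': array([ 1.00287869,  1.32901708, -1.00162497]), 'contact_force': array([-0.29124818,  0.38290083, -0.916109  ]), 'moment': array([-0.00220953,  0.00975804,  0.03266688]), 'opening': 0.08712259139691662}
```

View pics/top0.png

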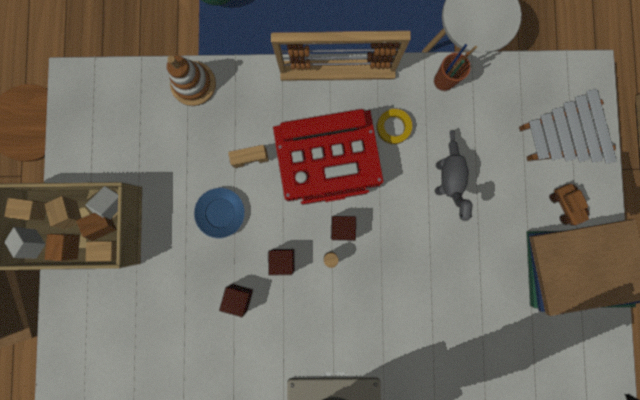

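View pics/side0.png

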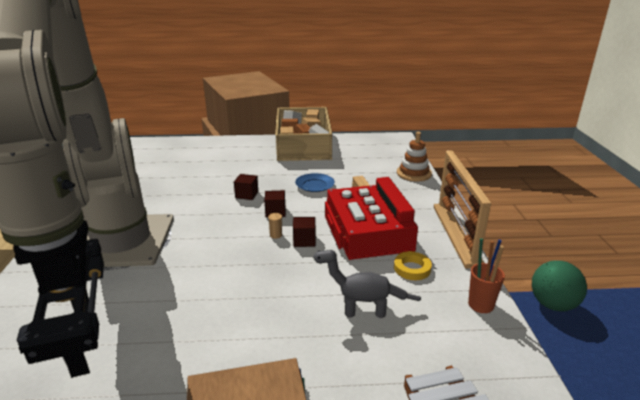

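The top view shows the box at about (328,155), with the bar key at (341,171). The target cube is the rightmost dark one, at (343,228). The pillar is at (331,260), the dinosaur at (455,175), the saucer at (220,212), and the look-alike cubes at (281,262) and (236,300). The side view agrees with this.

```bash
cat > meas.py <<'E'
from h import *
import sys
def blobs(m,amin):
    n,l,s,ce=cv2.connectedComponentsWithStats(m.astype(np.uint8)); return [(l==i,s[i],ce[i]) for i in range(1,n) if s[i,4]>=amin]
def measure(f):
    c=load(f); im=c['image'].astype(int); Rr,G,B=im[...,0],im[...,1],im[...,2]
    W=lambda u,v,z: np.round(plane(c,u,v,z),4)[:2]
    red=(Rr>110)&(G<60)&(B<60)
    reg=np.zeros(red.shape,bool); reg[100:205,270:385]=1
    box=cv2.convexHull(np.argwhere(red&reg)[:,::-1].astype(np.int32)); hm=np.zeros(red.shape,np.uint8); cv2.fillConvexPoly(hm,box,1)
    for m,s,ce in blobs((hm>0)&(G>110),15):
        pts=np.argwhere(m)[:,::-1].astype(np.float32); print('key',s[4],W(*ce,.091), )
    lum=im.sum(2)
    reg=np.zeros(red.shape,bool); reg[200:325,200:400]=1
    dark=(Rr<75)&(G<45)&(B<45)&reg
    for m,s,ce in blobs(dark,100):
        cn=max(cv2.findContours(m.astype(np.uint8),0,2)[0],key=cv2.contourArea)
        P=np.array([W(*p[0],.06) for p in cn],np.float32); rc=cv2.minAreaRect(P*1000); print('dark',s[:4],W(*ce,.06),rc)
    return c,W,blobs
if __name__=='__main__':
    c,W,_=measure(sys.argv[1])
    if len(sys.argv)>2:
        im=c['image']; cr=cv2.resize(im[90:310,190:390],None,fx=3.0,fy=2.7,interpolation=cv2.INTER_CUBIC); cv2.imwrite('pics/crop0.png',cr[...,::-1])
        print('pillar',W(331,260,.06),'saucer',W(220,212,.018),'dino head',W(465,209,.14),'ring',W(395,126,.022),'dino L',W(437,190,.0))
E
python3 meas.py top0.png 1
```

```text
key 86 [ 0.681  -0.0614]
key 86 [ 0.6732 -0.014 ]
key 84 [0.6659 0.0333]
key 84 [0.6583 0.0806]
key 295 [ 0.624  -0.0219]
key 76 [0.6089 0.0723]
dark [332 216  24  24] [ 0.49   -0.0287] ((489.66046142578125, -28.818391799926758), (55.30286407470703, 55.28225326538086), 89.16449737548828)
dark [269 249  26  25] [0.411  0.1215] ((411.2840270996094, 120.72206115722656), (60.164894104003906, 56.9345817565918), 89.454345703125)
dark [221 284  32  32] [0.3219 0.2284] ((321.99627685546875, 228.55599975585938), (62.794002532958984, 66.49295043945312), 74.7313461303711)
pillar [0.4124 0.0022] saucer [0.5317 0.2806] dino head [ 0.5276 -0.2914] ring [ 0.7462 -0.1662] dino L [ 0.5831 -0.2744]
```

View pics/crop0.png

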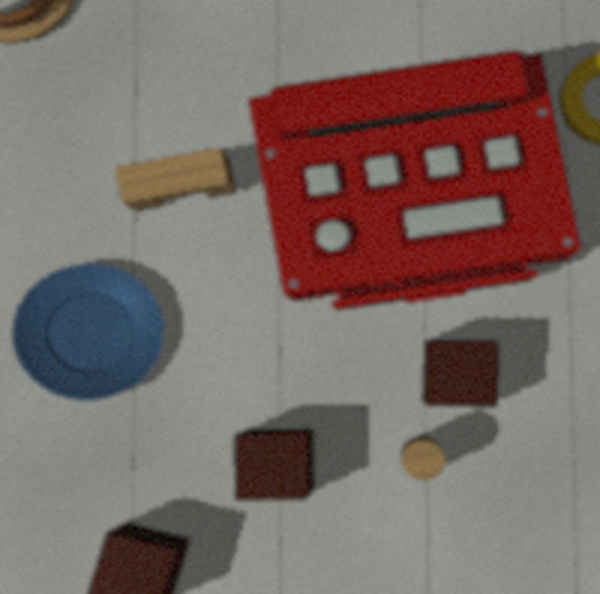

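```bash
cat > go.py <<'E'
# how far to a world goal: fingertip position + jaw yaw (tool x down, tool z at yaw angle from world +y)
from h import *
import sys
def rel(tip,yaw=None):
    o=get_obs(); M=R.from_rotvec(o['orientation']).as_matrix(); t=o['tcp_pos']+M[:,0]*.182
    print('t',round(o['t'],2),'tip',t.round(4),'F',o['contact_force'].round(1),'open',round(o['opening'],4)); print(M.round(3))
    zt=np.array([-np.sin(yaw),np.cos(yaw),0]) ; zt=zt if zt@M[:,2]>0 else -zt
    D=np.column_stack([[0,0,-1],np.cross(zt,[0,0,-1]),zt])
    tcp=np.array(tip)+[0,0,.182]
    d=M.T@(tcp-o['tcp_pos'])*1000; w=R.from_matrix(M.T@D).as_rotvec()
    print('xyz mm',d.round(1),'twist',w.round(3), 'in goal axes', (D.T@(tcp-o['tcp_pos'])*1000).round(1))
a=[float(x) for x in sys.argv[1:]]
rel(a[:3],a[3])
E
python3 go.py .49 .05 .20 0
python3 - <<'E'
from h import *
c=load('top0.png'); yaw=.1586;O=np.array([.6647,.0088])
ax=np.array([[np.cos(yaw),-np.sin(yaw)],[np.sin(yaw),np.cos(yaw)]])
for n,p in dict(lipL=(-111,25,58),frontR=(-106,-84,63),frontL=(-106,84,63),deckFR=(-90,-120,80),deckFL=(-90,120,80),bar=(-45,-24,91)).items():
    w=O+ax@np.array(p[:2])/1e3; print(n,w.round(4),np.round(proj(c,[*w,p[2]/1e3]),1))
s=load('side0.png')
print('side: cube top',np.round(proj(s,[.49,-.0288,.06]),1),'bar',np.round(proj(s,[.624,-.0219,.091]),1))
im=c['image'].astype(int); g=(im.max(2)-im.min(2)<25)&(im.max(2)<125); print('dino rows: left edge col',[(v,437+np.argmax(g[v,430:470])-7) for v in range(150,215,10)], plane(c,437,185,.0),plane(c,437,185,.09))
E
```

```text
t 0.1 tip [ 0.1713 -0.6007  0.222 ] F [-0.3  0.4 -0.9] open 0.0871
[[-0.     0.962  0.274]
 [ 0.001  0.274 -0.962]
 [-1.    -0.    -0.001]]
xyz mm [  22.7  484.9 -538.5] twist [ 0.278 -0.001  0.   ] in goal axes [  22.   318.6 -650.9]
lipL [0.5511 0.016 ] [324.6 202.2]
frontR [ 0.5733 -0.0909] [368.8 192.4]
frontL [0.5468 0.075 ] [300.1 204.1]
deckFR [ 0.5948 -0.1239] [383.4 182.6]
deckFL [0.5569 0.1131] [283.6 199.6]
bar [ 0.6241 -0.022 ] [340.5 170.1]
side: cube top [305.6 220.7] bar [356.9 207.7]
dino rows: left edge col [(150, np.int64(449)), (160, np.int64(438)), (170, np.int64(440)), (180, np.int64(441)), (190, np.int64(434)), (200, np.int64(453)), (210, np.int64(459))] [ 0.59603466 -0.27486254  0.        ] [ 0.5864993 -0.2472201  0.09     ]
```

play_rows(
  xyz=[
    [0,0,0],
    [0,0,0],
    [0,0,0],
    [0,25,-30],
    [0,25,-30],
    [0,25,-30],
    [0,25,-30],
    [0,25,-30],
    [0,25,-30],
    [0,25,-30],
  ],
  twist=[
    [0.093,0,0],
    [0.093,0,0],
    [0.092,0,0],
    [0,0,0],
    [0,0,0],
    [0,0,0],
    [0,0,0],
    [0,0,0],
    [0,0,0],
    [0,0,0],
  ],
  claw=[0,0,0,0,0,0,0,0,0,0],
)

```text
t: 0.93
tcp_pos: [0.3477, -0.3915, 0.3982]
orientation: [1.233, 1.205, -1.237]
contact_force: [0.0, -0.2, 0.6]
opening: 0.0284
```

```bash
python3 go.py .49 .05 .20 0
```

```text
t 0.93 tip [ 0.3461 -0.3904  0.2162] F [ 0.  -0.2  0.6] open 0.0284
[[-0.009  0.999 -0.032]
 [ 0.006 -0.032 -0.999]
 [-1.    -0.009 -0.006]]
xyz mm [  17.6  128.2 -445.8] twist [-0.032 -0.006  0.009] in goal axes [  16.2  142.3 -441.5]
```

play_rows(
  xyz=[
    [0,14,-40],
    [0,14,-40],
    [0,14,-40],
    [0,14,-40],
    [0,14,-40],
    [0,14,-40],
    [0,14,-40],
    [0,14,-40],
    [0,14,-40],
    [0,14,-40],
  ],
  twist=[
    [-0.02,-0.003,0.005],
    [-0.01,-0.003,0.004],
    [0,0,0],
    [0,0,0],
    [0,0,0],
    [0,0,0],
    [0,0,0],
    [0,0,0],
    [0,0,0],
    [0,0,0],
  ],
  claw=[0,0,0,0,0,0,0,0,0,0],
)

```text
t: 1.77
tcp_pos: [0.4838, 0.0022, 0.3966]
orientation: [1.208, 1.208, -1.211]
contact_force: [1.6, -1.5, -0.0]
opening: 0.0002
```

```bash
python3 go.py .49 .045 .12 0
```

```text
t 1.77 tip [0.4837 0.0019 0.2146] F [ 1.6 -1.5 -0. ] open 0.0002
[[-0.001  1.    -0.   ]
 [-0.002 -0.    -1.   ]
 [-1.    -0.001  0.002]]
xyz mm [ 94.5   6.3 -43. ] twist [-0.     0.002  0.001] in goal axes [ 94.6   6.2 -42.8]
```

play_rows(
  xyz=[
    [0,3,-21],
    [0,3,-21],
    [12,0,0],
    [20,0,0],
    [20,0,0],
    [20,0,0],
    [12,0,0],
    [5,0,0],
    [0,0,0],
    [0,0,0],
  ],
  twist=[
    [0,0.002,0.001],
    [0,0,0],
    [0,0,0],
    [0,0,0],
    [0,0,0],
    [0,0,0],
    [0,0,0],
    [0,0,0],
    [0,0,0],
    [0,0,0],
  ],
  claw=[0,0,0,0,0,0,0,0,0,0],
)

```text
t: 2.6
tcp_pos: [0.4893, 0.0573, 0.3022]
orientation: [1.2, 1.221, -1.196]
contact_force: [0.7, -0.4, 0.2]
opening: 0.0009
```

```bash
python3 go.py .49 .045 .025 0; python3 - <<'E'
from h import *
a=snap('wrist','w1.png'); b=snap('side','s1.png'); print(a['mtx'],a['position'],a['rotation'])
cv2.imwrite('pics/ws1.png',np.hstack([cv2.resize(a['image'],(400,250)),cv2.resize(b['image'][130:330,180:500],(400,250))])[...,::-1])
E
```

```text
t 2.6 tip [0.4891 0.0581 0.1202] F [ 0.7 -0.4  0.2] open 0.0009
[[-0.001  1.     0.016]
 [ 0.004  0.016 -1.   ]
 [-1.    -0.001 -0.004]]
xyz mm [95.1  0.6 12.8] twist [ 0.016 -0.004  0.001] in goal axes [95.2  0.7 12.3]
[[309.70691629   0.         323.41138087]
 [  0.         309.70691629 198.19159471]
 [  0.           0.           1.        ]] [0.56167102 0.0584028  0.28231543] [-0.20921639  0.21149982 -1.54297112]
```

View pics/ws1.png

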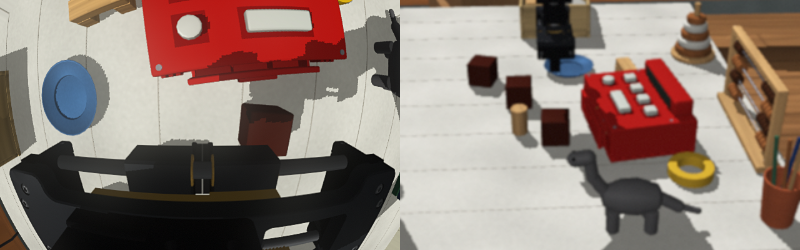

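The wrist view shows the cube at (265,128) of the left half, to the right of the closed fingers. The side view shows the gripper beyond the cube with its path free. I'm descending now.

play_rows(
  xyz=[
    [10,0,0],
    [14,0,0],
    [14,0,0],
    [14,0,0],
    [14,0,0],
    [12,0,0],
    [8,0,0],
    [4,0,2],
    [2,0,4],
    [0,0,3],
  ],
  twist=[
    [0.008,-0.002,0],
    [0.008,-0.002,0],
    [0,0,0],
    [0,0,0],
    [0,0,0],
    [0,0,0],
    [0,0,0],
    [0,0,0],
    [0,0,0],
    [0,0,0],
  ],
  claw=[0,0,0,0,0,0,0,0,0,0],
)

```text
t: 3.53
tcp_pos: [0.4922, 0.0481, 0.2091]
orientation: [1.217, 1.198, -1.204]
contact_force: [-0.5, -0.3, 1.0]
opening: 0.0004
```

```bash
python3 go.py .49 -.122 .025 0
```

```text
t 3.53 tip [0.4944 0.0479 0.0271] F [-0.5 -0.3  1. ] open 0.0004
[[ 0.012  1.    -0.004]
 [-0.001 -0.004 -1.   ]
 [-1.     0.012  0.001]]
xyz mm [  2.2  -1.5 170.1] twist [-0.004  0.001 -0.012] in goal axes [  2.1  -2.2 170.1]
```

play_rows(
  xyz=[
    [0,-2,8],
    [0,-2,8],
    [0,0,6],
    [0,0,6],
    [0,0,6],
    [0,0,7],
    [0,0,8],
    [0,0,8],
    [0,0,8],
    [0,0,8],
  ],
  twist=[
    [0,0,-0.006],
    [0,0,-0.006],
    [0,0,0],
    [0,0,0],
    [0,0,0],
    [0,0,0],
    [0,0,0],
    [0,0,0],
    [0,0,0],
    [0,0,0],
  ],
  claw=[0,0,0,0,0,0,0,0,0,0],
)

```text
t: 4.37
tcp_pos: [0.4886, -0.0322, 0.2122]
orientation: [1.214, 1.204, -1.21]
contact_force: [0.6, 2.5, -0.2]
opening: 0.0007
```

```bash
python3 go.py .49 -.122 .025 0
```

```text
t 4.37 tip [ 0.4893 -0.0322  0.0302] F [ 0.6  2.5 -0.2] open 0.0007
[[ 0.004  1.    -0.005]
 [-0.001 -0.005 -1.   ]
 [-1.     0.004  0.   ]]
xyz mm [ 5.2  1.9 89.8] twist [-0.005  0.001 -0.004] in goal axes [ 5.2  1.4 89.8]
```

play_rows(
  xyz=[
    [1,0,8],
    [1,0,8],
    [1,0,8],
    [0,0,8],
    [0,0,8],
    [0,0,5],
    [0,0,3],
    [0,0,1],
    [0,0,0],
    [0,0,0],
  ],
  twist=[
    [-0.002,0,-0.002],
    [-0.002,0,-0.002],
    [0,0,0],
    [0,0,0],
    [0,0,0],
    [0,0,0],
    [0,0,0],
    [0,0,0],
    [0,0,0],
    [0,0,0],
  ],
  claw=[0,0,0,0,0,0,0,0,0,0],
)

```text
t: 5.2
tcp_pos: [0.4892, -0.0873, 0.2097]
orientation: [1.211, 1.208, -1.209]
contact_force: [-0.4, 1.4, 1.8]
opening: 0.0006
```

```bash
python3 go.py .49 -.122 .025 0;  python3 - <<'E'
from h import *
a=snap('top','t2.png'); b=snap('side','s2.png')
cv2.imwrite('pics/ts2.png',np.hstack([cv2.resize(a['image'][90:290,200:500],(400,267)),cv2.resize(b['image'][130:330,200:500],(400,267))])[...,::-1])
E
```

```text
t 5.2 tip [ 0.4895 -0.0871  0.0277] F [-0.4  1.4  1.8] open 0.0006
[[ 0.001  1.    -0.001]
 [ 0.001 -0.001 -1.   ]
 [-1.     0.001 -0.001]]
xyz mm [ 2.6  0.8 34.7] twist [-0.001 -0.001 -0.001] in goal axes [ 2.7  0.8 34.7]
```

View pics/ts2.png

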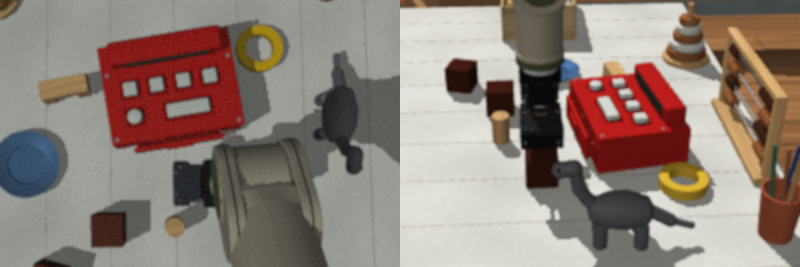

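The left half (top view) shows the arm over the cube. In the right half (side view) the cube stands square and upright under the fingers at (542,168), clear of the dinosaur. I'm finishing the push.

play_rows(
  xyz=[
    [1,0,4],
    [1,0,7],
    [0,0,7],
    [0,0,7],
    [0,0,6],
    [0,0,4],
    [0,0,2],
    [0,0,0],
    [0,0,-6],
    [0,0,-8],
  ],
  twist=[
    [0,0,0],
    [0,0,0],
    [0,0,0],
    [0,0,0],
    [0,0,0],
    [0,0,0],
    [0,0,0],
    [0,0,0],
    [0,0,0],
    [0,0,0],
  ],
  claw=[0,0,0,0,0,0,0,0,0,0],
)

```text
t: 6.13
tcp_pos: [0.4894, -0.1119, 0.2076]
orientation: [1.211, 1.209, -1.208]
contact_force: [-0.1, -0.2, 0.3]
opening: 0.0006
```

play_rows(
  xyz=[
    [0,0,-8],
    [-10,0,-5],
    [-25,0,0],
    [-30,0,0],
    [-35,0,0],
    [-35,0,0],
    [0,0,-25],
    [0,0,-25],
    [0,0,-10],
    [0,0,0],
  ],
  twist=[
    [0,0,0],
    [0,0,0],
    [0,0,0],
    [0,0,0],
    [0,0,0],
    [0,0,0],
    [0,0,0],
    [0,0,0],
    [0,0,0],
    [0,0,0],
  ],
  claw=[0,0,0,0,0,0,0,0,0,0],
)

```text
t: 6.97
tcp_pos: [0.4866, -0.0275, 0.3532]
orientation: [1.204, 1.214, -1.203]
contact_force: [0.1, -0.4, 0.1]
opening: 0.0005
```

```bash
python3 go.py .624 -.022 .13 0.1586;  python3 - <<'E'
from h import *
a=snap('wrist','w3.png'); b=snap('side','s3.png')
cv2.imwrite('pics/ws3.png',np.hstack([cv2.resize(a['image'],(400,250)),cv2.resize(b['image'][130:330,180:500],(400,250))])[...,::-1])
# cube in side view: dark blob near expected; centroid of mask at z~.03 vs expected
for y in(-.15,-.165,-.18): print(y,np.round(proj(b,[.49,y,.06]),1),np.round(proj(b,[.49,y-.03,.06]),1))
E
```

```text
t 6.97 tip [ 0.4865 -0.0274  0.1712] F [ 0.1 -0.4  0.1] open 0.0005
[[-0.     1.     0.008]
 [ 0.001  0.008 -1.   ]
 [-1.    -0.    -0.001]]
xyz mm [ 41.2 137.4  -4.4] twist [-0.15  -0.001  0.   ] in goal axes [ 41.2 136.5  16.3]
-0.15 [307.  247.4] [307.4 254.7]
-0.165 [307.2 251. ] [307.6 258.6]
-0.18 [307.4 254.7] [307.8 262.5]
```

View pics/ws3.png

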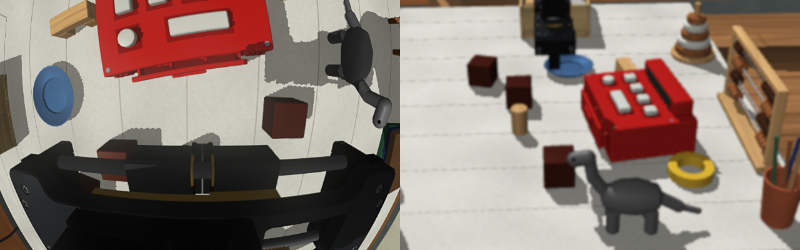

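The cube now stands at about (559,166) in the side half and (285,115) in the wrist half, upright and right of the drawer. I'll get its position in numbers before pressing the key.

```bash
cat > cube.py <<'E'
from h import *
import sys
def fplane(c,u,v,z):
    K=c['mtx']; a=np.array([(u-K[0,2]),(v-K[1,2])]); rr=np.hypot(*a); th=rr/K[0,0]
    d=rot(c)@np.array([np.sin(th)*a[0]/rr,-np.sin(th)*a[1]/rr,-np.cos(th)]); p=c['position']; return p+d*(z-p[2])/d[2]
O=np.array([.6647,.0088]);y=.1586;A=np.array([[np.cos(y),np.sin(y)],[-np.sin(y),np.cos(y)]])
s=load('s3.png'); im=s['image'].astype(int); m=((im[...,0]<75)&(im[...,1]<40)&(im[...,2]<40)); m[:,:285]=0;m[:,325:]=0;m[:235]=0;m[290:]=0
n,l,st,ce=cv2.connectedComponentsWithStats(m.astype(np.uint8)); i=1+np.argmax(st[1:,4]); x0,y0,w,h,_=st[i]
print('side bbox',st[i],'near-bottom L,R',plane(s,x0,y0+h,0).round(3),plane(s,x0+w,y0+h,0).round(3),'far top',plane(s,x0+w/2,y0,.06).round(3))
w=load('w3.png'); im=w['image'].astype(int); hsv=cv2.cvtColor(w['image'],cv2.COLOR_RGB2HSV)
m=(im[...,0]<130)&(im[...,0]>45)&(im[...,1]<.6*im[...,0])&(im[...,2]<.6*im[...,0]); m[:,:415]=0;m[:,500:]=0;m[:140]=0;m[225:]=0
n,l,st,ce=cv2.connectedComponentsWithStats(m.astype(np.uint8)); i=1+np.argmax(st[1:,4]); print('wrist bbox',st[i])
cn=max(cv2.findContours((l==i).astype(np.uint8),0,2)[0],key=cv2.contourArea); ap=cv2.approxPolyDP(cn,4,True)[:,0]
for p in ap:
    t=fplane(w,*p,.06)[:2]; b=fplane(w,*p,0)[:2]; print(p,'top',t.round(3),(A@(t-O)).round(3),'bench',b.round(3),(A@(b-O)).round(3))
E
python3 cube.py
```

```text
side bbox [296 247  24  33 692] near-bottom L,R [ 0.462 -0.196  0.   ] [ 0.518 -0.199  0.   ] far top [ 0.492 -0.149  0.06 ]
wrist bbox [ 435  165   57   56 2684]
[442 165] top [ 0.517 -0.139] [-0.169 -0.122] bench [ 0.508 -0.163] [-0.182 -0.145]
[435 219] top [ 0.464 -0.137] [-0.221 -0.112] bench [ 0.443 -0.161] [-0.246 -0.133]
[484 219] top [ 0.463 -0.193] [-0.231 -0.168] bench [ 0.442 -0.23 ] [-0.257 -0.2  ]
[491 166] top [ 0.518 -0.193] [-0.176 -0.176] bench [ 0.509 -0.23 ] [-0.191 -0.211]
```

The cube is at (0.490, -0.166). Its nearest corner is at box y = -112, so it clears the drawer edge (-84) by about 28 mm. Next I go above the bar key.

play_rows(
  xyz=[
    [0,0,0],
    [0,0,0],
    [0,20,3],
    [0,28,3],
    [0,28,3],
    [0,28,3],
    [0,20,3],
    [10,8,1],
    [10,0,0],
    [0,0,0],
  ],
  twist=[
    [-0.075,0,0],
    [-0.075,0,0],
    [0,0,0],
    [0,0,0],
    [0,0,0],
    [0,0,0],
    [0,0,0],
    [0,0,0],
    [0,0,0],
    [0,0,0],
  ],
  claw=[0,0,0,0,0,0,0,0,0,0],
)

```text
t: 7.9
tcp_pos: [0.6232, -0.0423, 0.3207]
orientation: [1.088, 1.285, -1.116]
contact_force: [-0.7, 0.3, -0.1]
opening: 0.0003
```

```bash
python3 go.py .624 -.022 .11 0.1586
```

```text
t 7.9 tip [ 0.6199 -0.0434  0.1388] F [-0.7  0.3 -0.1] open 0.0003
[[-0.018  0.989  0.146]
 [-0.006  0.146 -0.989]
 [-1.    -0.019  0.003]]
xyz mm [ 28.6   4.3 -20.1] twist [-0.012  0.003  0.019] in goal axes [ 28.7   4.  -19.9]
```

play_rows(
  xyz=[
    [0,2,-10],
    [0,2,-8],
    [3,0,-2],
    [7,0,0],
    [7,0,0],
    [6,0,0],
    [3,0,0],
    [0,0,0],
    [0,0,0],
    [0,0,0],
  ],
  twist=[
    [-0.006,0.002,0.01],
    [-0.006,0.001,0.009],
    [0,0,0],
    [0,0,0],
    [0,0,0],
    [0,0,0],
    [0,0,0],
    [0,0,0],
    [0,0,0],
    [0,0,0],
  ],
  claw=[0,0,0,0,0,0,0,0,0,0],
)

```text
t: 8.73
tcp_pos: [0.6211, -0.0218, 0.292]
orientation: [1.09, 1.279, -1.093]
contact_force: [-1.0, -0.5, -0.1]
opening: 0.0008
```

```bash
python3 go.py .624 -.022 .085 0.1586; python3 - <<'E'
from h import *
a=snap('wrist','w4.png'); b=snap('side','s4.png')
cv2.imwrite('pics/ws4.png',np.hstack([cv2.resize(a['image'][20:270,180:480],(400,333)),cv2.resize(b['image'][150:270,290:434],(400,333))])[...,::-1])
E
```

```text
t 8.73 tip [ 0.6211 -0.0222  0.11  ] F [-1.  -0.5 -0.1] open 0.0008
[[-0.     0.987  0.158]
 [-0.002  0.158 -0.987]
 [-1.    -0.001  0.002]]
xyz mm [25.   2.8  0.6] twist [-0.     0.002  0.001] in goal axes [25.   2.8  0.6]
```

View pics/ws4.png

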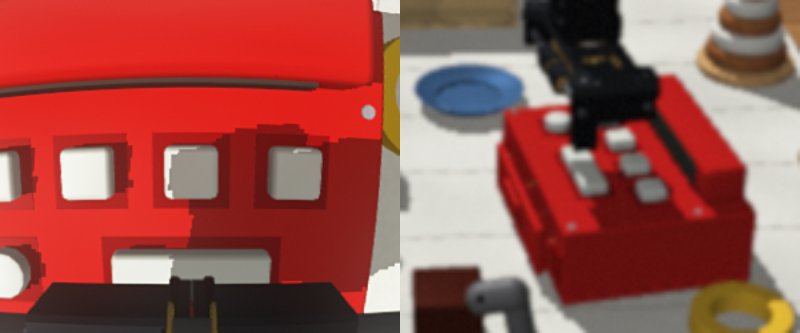

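The fingertips sit over the middle of the bar key in both halves: wrist (190,285), side (582,150). They are clear of the square keys. I'll press in small steps.

play_rows(
  xyz=[
    [2,3,0],
    [4,0,0],
    [4,0,0],
    [3,0,0],
    [3,0,0],
    [2,0,0],
    [2,0,0],
    [1,0,0],
    [1,0,0],
    [0,0,0],
  ],
  twist=[
    [0,0.002,0.001],
    [0,0,0],
    [0,0,0],
    [0,0,0],
    [0,0,0],
    [0,0,0],
    [0,0,0],
    [0,0,0],
    [0,0,0],
    [0,0,0],
  ],
  claw=[0,0,0,0,0,0,0,0,0,0],
)

```text
t: 9.67
tcp_pos: [0.625, -0.0213, 0.2695]
orientation: [1.093, 1.278, -1.091]
contact_force: [-2.3, 0.7, 4.7]
opening: 0.0007
```

```bash
python3 go.py .624 -.022 .085 0.1586
```

```text
t 9.67 tip [ 0.6254 -0.0214  0.0875] F [-2.3  0.7  4.7] open 0.0007
[[ 0.002  0.988  0.157]
 [-0.     0.157 -0.988]
 [-1.     0.002  0.001]]
xyz mm [ 2.5 -1.1  0.5] twist [-0.001  0.001 -0.002] in goal axes [ 2.5 -1.1  0.5]
```

play_rows(
  xyz=[
    [1,0,0],
    [1,0,0],
    [1,0,0],
    [0.5,0,0],
    [0,0,0],
    [0,0,0],
    [0,0,0],
    [0,0,0],
    [0,0,0],
    [0,0,0],
  ],
  twist=[
    [0,0,0],
    [0,0,0],
    [0,0,0],
    [0,0,0],
    [0,0,0],
    [0,0,0],
    [0,0,0],
    [0,0,0],
    [0,0,0],
    [0,0,0],
  ],
  claw=[0,0,0,0,0,0,0,0,0,0],
)

```text
t: 10.5
tcp_pos: [0.6248, -0.021, 0.2697]
orientation: [1.092, 1.276, -1.091]
contact_force: [-2.0, 0.2, 4.2]
opening: 0.0006
```

```bash
python3 go.py .624 -.022 .085 0.1586; python3 - <<'E'
from h import *
b=snap('side','s5.png')
cv2.imwrite('pics/s5c.png',cv2.resize(b['image'][150:290,260:434],(522,420))[...,::-1])
E
```

```text
t 10.5 tip [ 0.6254 -0.0213  0.0877] F [-2.   0.2  4.2] open 0.0006
[[ 0.004  0.988  0.157]
 [-0.002  0.157 -0.988]
 [-1.     0.003  0.002]]
xyz mm [ 2.7 -0.9  0.9] twist [-0.001  0.002 -0.003] in goal axes [ 2.7 -0.9  0.9]
```

View pics/s5c.png

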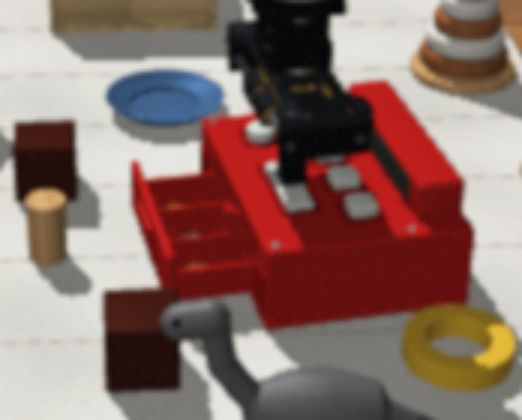

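The drawer is out at (195,230), with the cube at (142,340) and the pillar clear of it. I'm withdrawing straight up, then away to the robot's right at height.

play_rows(
  xyz=[
    [-4,0,0],
    [-8,0,0],
    [-15,0,0],
    [-25,0,0],
    [-30,0,0],
    [-30,0,0],
    [-30,0,0],
    [-25,0,0],
    [0,-10,15],
    [0,-15,25],
  ],
  twist=[
    [0,0,0],
    [0,0,0],
    [0,0,0],
    [0,0,0],
    [0,0,0],
    [0,0,0],
    [0,0,0],
    [0,0,0],
    [0,0,0],
    [0,0,0],
  ],
  claw=[0,0,0,0,0,0,0,0,0,0],
)

```text
t: 11.38
tcp_pos: [0.6055, -0.0585, 0.4462]
orientation: [1.088, 1.285, -1.08]
contact_force: [0.2, -0.2, -0.8]
opening: 0.0006
```

play_rows(
  xyz=[
    [0,-22,30],
    [0,-22,30],
    [0,-22,30],
    [0,-22,30],
    [0,-22,30],
    [0,-22,30],
    [0,-18,30],
    [0,-15,25],
    [0,-5,10],
    [0,0,0],
  ],
  twist=[
    [0,0,0],
    [0,0,0],
    [0,0,0],
    [0,0,0],
    [0,0,0],
    [0,0,0],
    [0,0,0],
    [0,0,0],
    [0,0,0],
    [0,0,0],
  ],
  claw=[0,0,0,0,0,0,0,0,0,0],
)

```text
t: 12.22
tcp_pos: [0.469, -0.3435, 0.4501]
orientation: [1.09, 1.277, -1.079]
contact_force: [-0.6, 0.1, 0.2]
opening: 0.0005
```

```bash
python3 go.py .624 -.022 .25 0.1586; python3 - <<'E'
from h import *
b=snap('top','t6.png')
cv2.imwrite('pics/t6c.png',cv2.resize(b['image'][90:320,180:500],(800,575))[...,::-1])
E
python3 meas.py t6.png
```

```text
t 12.22 tip [ 0.4706 -0.3433  0.2681] F [-0.6  0.1  0.2] open 0.0005
[[ 0.009  0.986  0.166]
 [ 0.001  0.166 -0.986]
 [-1.     0.009  0.   ]]
xyz mm [  19.7  206.1 -291.3] twist [ 0.008  0.    -0.009] in goal axes [  18.1  203.8 -293. ]
key 90 [ 0.6811 -0.0613]
key 88 [ 0.6734 -0.0141]
key 90 [0.6659 0.033 ]
key 87 [0.6583 0.0807]
key 302 [ 0.624  -0.0219]
key 80 [0.6091 0.0721]
key 24 [0.5518 0.0765]
dark [386 214  14  24] [ 0.4925 -0.147 ] ((493.1524353027344, -146.64117431640625), (31.294492721557617, 55.404075622558594), 88.72698974609375)
dark [269 249  26  25] [0.4111 0.1213] ((411.2727966308594, 120.72238159179688), (60.168426513671875, 56.90789031982422), 89.44900512695312)
dark [221 284  32  32] [0.322  0.2282] ((322.06402587890625, 228.14041137695312), (62.492671966552734, 66.3437271118164), 74.5603256225586)
```

View pics/t6c.png

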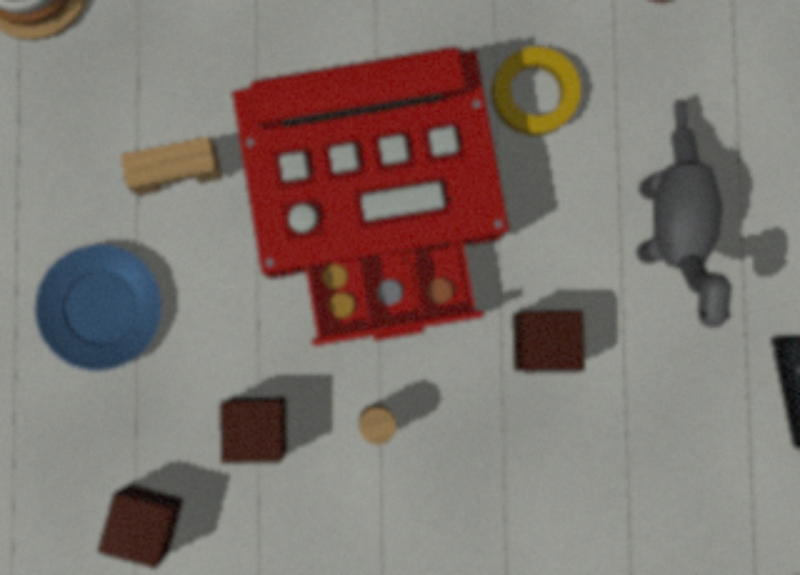

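The final top view shows the drawer out with its front edge running (315,342) to (482,314). The cube is clear at (549,340), all the keys are up, and nothing else appears moved. I'll check the drawer's travel in numbers and hand in.

```bash
python3 - <<'E'
from h import *
c=load('t6.png'); y=.1586;O=np.array([.6647,.0088]);A=np.array([[np.cos(y),np.sin(y)],[-np.sin(y),np.cos(y)]])
D=[A@(plane(c,180+u/2.5,90+v/2.5,.063)[:2]-O) for u,v in((315,342),(482,314))]
print('drawer front L,R in box frame',np.round(D,4))
a=load('top0.png')['image'].astype(int); d=np.abs(a-c['image']).sum(2)>60
for n,(r0,r1,c0,c1) in dict(pillar=(248,272,322,342),saucer=(185,240,192,247),ring=(105,146,377,416),arch=(143,168,226,270),dino=(128,222,432,474)).items(): print(n,d[r0:r1,c0:c1].sum())
if np.mean(D,0)[0]<-.160: print(workorder.sign_off())
E
```

```text
drawer front L,R in box frame [[-0.1621  0.079 ]
 [-0.1626 -0.0835]]
pillar 0
saucer 0
ring 0
arch 0
dino 0
the job is handed in; nothing more can be done
None
```

The drawer is open and the job is handed in at about 12 s of the 48 s allowed. With the fingertips closed I slid the rightmost rosewood cube about 137 mm to the robot's right. I then pressed the bar key gently until the drawer sprang out, lifted off, and withdrew to the right.

**Checks that passed:**
- **Drawer:** its front measured at box x of about -162, against -166 nominal when fully out. The 4 mm gap is within what the pictures resolve.
- **Cube:** it stood upright at about (0.490, -0.166), roughly 28 mm clear of the drawer's path. That position comes from the side and wrist views.
- **Other things:** all six keys measured back in their places. The pillar, saucer, ring, arch and dinosaur showed no change between the first and last top pictures, and the look-alike cubes had not moved.
- **Forces:** readings between moves peaked at about 2.5 N while pushing and 4.7 N on the key. Wrist force read about zero at the end.

**Checks that disagreed:**
- **Cube position:** the last automatic measurement gave the cube as half-width at y = -0.147, because the search window cut it off. I relied on the side and wrist measurements and the picture instead.
- **Key press:** measured travel was only about 3.5 mm when I read it, and asking for 3.5 mm more did not push it further. The force did reach the 4 mm value, and the drawer was seen released.

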